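# Shut the draught shield and tare the balance

### The job

Tare the laboratory balance with the empty dish on its pan: gently push the draught shield's sliding glass lid, which carries a black finger bar, fully shut, then press the blue tare key lightly all the way down and let it come back up. Only push and press, without lifting or carrying anything; do not press the other keys, and leave the dish on the pan and the jar, slide box and weight beside the balance where they stand.

Things in the scene. Friction and masses are not known exactly. Their poses are not given: they have to be found in the camera images.
- balance: White precision balance, fixed, 300 (x) x 200 (y) mm. Origin: centre of its underside, on the bench; +x from its front (keys) to its back, z up. Key deck: top at z 46 mm, x -150 to -108 mm; display slope behind it rises to z 64 mm at x -50 mm. Glass draught shield: x -40 to 120, y -82 to 82 mm, top z 144 mm, lid on it. Round pan inside: centre x 40, y 0, top z 80 mm.
- lid (a joint): How far the glass lid on top of the shield stands open, in m: 0 = fully shut, up to 0.080; it slides straight back (balance +x) to open. It stays where it is left, takes about 1.5 N to slide, and stops hard at 0. The lid is a glass plate 156 x 150 mm, its top face 144 mm above the bench; open, it overhangs the back of the shield.
- lid_bar (a point): Centre of the top of the black upright finger bar on the lid, 162 mm above the bench. The bar is 10 mm thick (balance x), 50 mm wide (balance y) and rises 18 mm above the lid's glass, near the lid's front edge. Axes as the balance's. To shut the lid, push the bar's back face towards the balance's front (-x of the balance).
- key_tare (a joint): Blue tare key, travel in m: 0 = up, 0.004 = fully down. A spring brings it back; it starts to move at about 1.1 N and is fully down at about 3 N.
- key_tare_top (a point): Centre of the top face of the blue tare key, 16 (x) x 24 (y) mm, 53 mm above the bench when up (7 mm proud of the deck). Pressed straight down. Axes as the balance's. Four such keys stand in a row along the balance's y, 42 mm from centre to centre; from +y to -y: red power, grey print, blue tare, grey menu.
- key_power (a joint): Red power key, same make as the tare key; not to be pressed.
- key_print (a joint): Grey print key between the red and the blue key; not to be pressed.
- key_menu (a joint): Grey menu key at the -y end of the row; not to be pressed.
- dish: Empty round white porcelain weighing dish, 56 mm across, 18 mm high, standing loose on the pan inside the shield. Origin: centre of its underside.
- jar: Amber sample jar with black cap, 44 mm across, 65 mm high, standing loose on the bench beside the balance. Origin: centre of its underside.
- slide_box: Closed green box for microscope slides, 87 x 72 x 33 mm, lying loose on the bench beside the balance. Origin: centre of its underside.
- weight: Brass calibration weight with a knob, 30 mm across, 46 mm high, standing loose on the bench beside the balance. Origin: centre of its underside.
Mind the look-alikes: they are no part of the job. There is more than one size of the jar; the one meant has the size given above.

How it is judged:
By the outcome, as a careful person would: the job done as asked, in the order asked, and still so for the second after the job is handed in, with the robot touching nothing.
It also fails if it takes over 38 s, if anything falls off the work surface, if the arm or the gripper's body presses on something with over 40 N, if the wrist force passes 120 N, or if a joint passes its speed limit or range.

### The arm

A 7-joint arm with a two-finger parallel gripper is mounted at the origin on the work surface. World frame = base frame: x ahead of the robot, y to its left, z up, the work surface at z = 0. Lengths are in m, angles in degrees, forces in N, time in s.
With the tool pointing down it reaches from about 0.425 to 0.8 m from the base axis. Payload 8.3 kg.
Tool frame: the origin (TCP) lies midway between the tips of the shut fingers; the grasp point (between the pads) lies 19 mm behind it; z points along the fingers, y is the line along which they close (so a half turn about z gives the same grasp; the last joint's range is limited). The gripper opens to 85 mm and grips with 20 to 120 N. Pads are 22 mm wide; open, the fingers measure 114 mm over their backs; the gripper's body (76 mm by 85 mm) begins 54 mm behind the grasp point. The pads swing forward as they close: fully open they stand 13 mm farther back than shut.
Start: joints at [-69.379, 21.967, 0.94, 78.501, -0.361, 79.538, -2.664], TCP at [0.256, 0.57, 0.231] pointing down, gripper open.
Joint ranges: [-169.22, 169.22], [-14.56, 117.87], [-87.37, 89.26], [10.42, 133.3], [-82.24, 262.24], [0.94, 117.77], [-172.7, 172.7]. Speed limits (degrees/s): [136.94, 136.94, 172.46, 172.46, 180, 180, 180].

### API

Orientations are given as a 3x3 rotation matrix whose columns are the frame's x, y, z axes.
In Python, from bench import r, viewer gives the robot as it stands.
- The arm moves only by the shell command python3 -m inch 'ROWS' [FORCE]. ROWS is JSON, a list of rows, each an object with "xyz": the shift along the tool's x, y, z in m, a list of three; "rotation": the turn, a rotation vector about the tool's x, y, z in degrees, a list of three; "hand": the opening, from 0 (shut) to 1 (fully open). A call has exactly 10 rows; each row shifts and turns the commanded pose from where the row before left it, along the tool's axes as they then stand; what a row does not reach is not made up. A row lasts 1/12 s, in which the tool goes at most 41.7 mm and 7.16 degrees, less where a joint would pass 70% of its speed; a pose out of reach is approached as far as the arm can. A call with a gripper value outside its range is refused whole. The fingers move at their own pace and stop on an object; FORCE is the grip in N (left out, the last holds). Time passes only in rows, so rows that do not move let the fingers close, or fill a call up. It gives the time, the measured TCP pose, the force, the opening and the grip force at its end, in the units of the state.
- r.get_obs(): the state, without advancing time (a new reading comes with each control period).
- viewer.read_camera(name): name is "side" or "top"; returns a dict with "frame" (400x640x3 uint8, red, green, blue), "fx", "fy", "cx", "cy" (pixels), "rvec" (rotation vector, rad) and "tvec" (3), from world to camera coordinates, as OpenCV has them. Camera axes: x right, y down, z forward; pixel columns grow to the right and rows downward; lengths in m; the calibration is good to about 2 mm. A picture is of the moment at which its call begins. There is no depth.
- r.hand_in(): hands the job in; it is judged then, once.
The state is a dict: "clock": time; "joint_pos": joint angles; "joint_vel": joint speeds; "joint_torque": joint torques, N m; "tcp_pos": TCP position; "tcp_rot": TCP orientation; "wrist_force": force on the tool from outside, world axes, zero at the start; "moment": the same for the moment, N m; "opening": finger opening in m; "gripper_force": force on a finger pad.
Only numpy, scipy, OpenCV 4.12 (cv2) and the standard library are available. Lean on these libraries where they do the work, as an engineer would, in place of code of your own. Each camera call takes 0.05 s, during which the arm holds its last target. There are 200 camera calls.

## Working session

There is one attempt and no reset: what is moved stays moved. The work goes in short steps, Python scripts to look and compute and a shell command to move; the robot and the scene stay as the last step left them, time stands still between calls to the robot, and variables do not carry over. Pictures are saved under pics/ and viewed, at most 10 in all, crops included, and the job is handed in when it is done.

```bash
mkdir -p pics
python3 - <<'E'
from bench import r, viewer
import cv2, pickle, numpy as np
for n in("side","top"):
    d=viewer.read_camera(n); pickle.dump(d,open(f"{n}.pkl","wb"))
    cv2.imwrite(f"pics/{n}0.png",d["frame"][:,:,::-1])
    R=cv2.Rodrigues(np.array(d["rvec"],float))[0];print(n,d["fx"],d["cx"],d["cy"],(-R.T@np.array(d["tvec"]).ravel()).round(3))
o=r.get_obs();print(o["clock"],o["tcp_pos"],np.round(o["tcp_rot"],3),o["wrist_force"])
E
```

```text
side 424.0747429906536 314.34905427215574 192.71373436288889 [ 0.047 -0.514  0.745]
top 457.16839731369356 332.39147010995555 204.22727635107233 [0.458 0.016 1.105]
0.1 [0.25621321 0.56957488 0.23039054] [[-0.912  0.41  -0.001]
 [ 0.41   0.912 -0.002]
 [ 0.    -0.002 -1.   ]] [0.6640174  0.73911732 0.52650347]
```

View pics/top0.png

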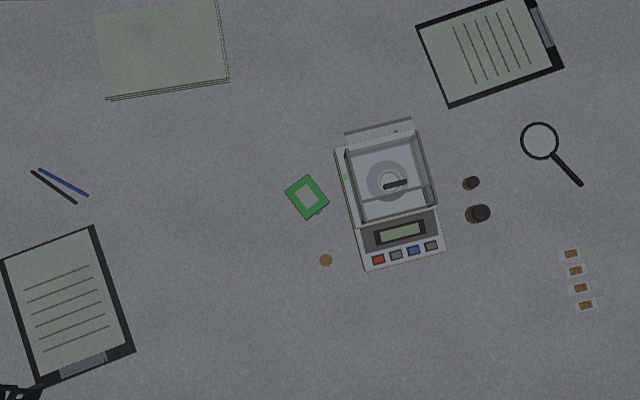

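View pics/side0.png

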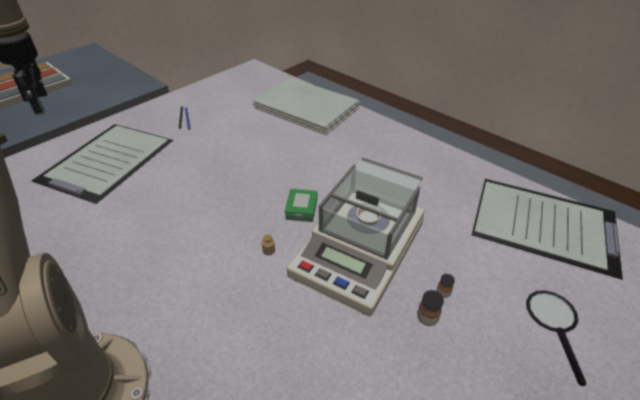

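The top view shows the red key at about (378,259), the blue key at (414,251) and the black bar on the lid at (396,184). The lid stands well open, overhanging the back. In the side view the bar is at (368,198) and the blue key at (341,283).

```bash
cat > h.py <<'E'
import cv2, numpy as np
def ray(d,px,z):
    R=cv2.Rodrigues(np.array(d["rvec"],float))[0];t=np.array(d["tvec"],float).ravel();C=-R.T@t
    v=R.T@np.array([(px[0]-d["cx"])/d["fx"],(px[1]-d["cy"])/d["fy"],1])
    return C+v*(z-C[2])/v[2]
def blobs(d,f,box,amin=15):
    x0,y0,x1,y1=box;im=d["frame"][y0:y1,x0:x1].astype(int)
    m=f(im[...,0],im[...,1],im[...,2]).astype(np.uint8)
    n,_,s,c=cv2.connectedComponentsWithStats(m)
    return [(c[i]+[x0,y0],s[i,4]) for i in range(1,n) if s[i,4]>=amin]
E
python3 - <<'E'
import pickle,numpy as np
from h import *
F={"red":(lambda r,g,b:(r>1.7*g)&(r>80),.053),"blue":(lambda r,g,b:(b>1.4*r)&(b>80),.053),"bar":(lambda r,g,b:(r+g+b<130),.162)}
B={"top":{"red":(360,245,395,275),"blue":(400,240,425,265),"bar":(375,170,415,200)},
"side":{"red":(295,255,318,275),"blue":(328,275,352,292),"bar":(345,180,390,212)}}
for n in B:
    d=pickle.load(open(n+".pkl","rb"))
    for k in F:
        for c,a in blobs(d,F[k][0],B[n][k]): print(n,k,c.round(1),a,ray(d,c,F[k][1]).round(4))
d=pickle.load(open("top.pkl","rb"))
cv2.imwrite("pics/crop.png",cv2.resize(d["frame"][110:280,270:500,::-1],None,fx=3.4,fy=3.4,interpolation=cv2.INTER_CUBIC))
E
```

```text
top red [378.2 259.2] 64 [ 0.4499 -0.1091  0.053 ]
top blue [413.5 250.1] 64 [ 0.4687 -0.1911  0.053 ]
top bar [395.2 183.5] 62 [ 0.6071 -0.1375  0.162 ]
side red [305.3 265.3] 67 [ 0.446  -0.1128  0.053 ]
side blue [340.9 281.6] 79 [ 0.4652 -0.1938  0.053 ]
```

View pics/crop.png

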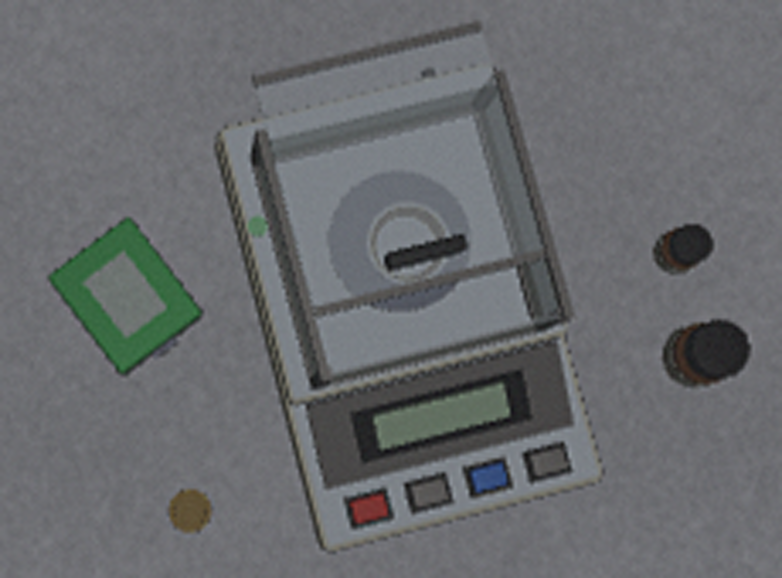

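```bash
python3 -m inch '[{"xyz":[-0.030,-0.022,0],"rotation":[0,0,0],"hand":0},{"xyz":[-0.030,-0.022,0],"rotation":[0,0,0],"hand":0},{"xyz":[-0.030,-0.022,0],"rotation":[0,0,0],"hand":0},{"xyz":[-0.030,-0.022,0],"rotation":[0,0,0],"hand":0},{"xyz":[-0.030,-0.022,0],"rotation":[0,0,0],"hand":0},{"xyz":[-0.030,-0.022,0],"rotation":[0,0,0],"hand":0},{"xyz":[-0.030,-0.022,0],"rotation":[0,0,0],"hand":0},{"xyz":[-0.030,-0.022,0],"rotation":[0,0,0],"hand":0},{"xyz":[-0.030,-0.022,0],"rotation":[0,0,0],"hand":0},{"xyz":[-0.030,-0.022,0],"rotation":[0,0,0],"hand":0}]' 20
python3 -m inch '[{"xyz":[-0.030,-0.022,0],"rotation":[0,0,0],"hand":0},{"xyz":[-0.030,-0.022,0],"rotation":[0,0,0],"hand":0},{"xyz":[-0.030,-0.022,0],"rotation":[0,0,0],"hand":0},{"xyz":[-0.030,-0.022,0],"rotation":[0,0,0],"hand":0},{"xyz":[-0.030,-0.022,0],"rotation":[0,0,0],"hand":0},{"xyz":[-0.030,-0.022,0],"rotation":[0,0,0],"hand":0},{"xyz":[-0.030,-0.022,0],"rotation":[0,0,0],"hand":0},{"xyz":[-0.030,-0.022,0],"rotation":[0,0,0],"hand":0},{"xyz":[-0.030,-0.022,0],"rotation":[0,0,0],"hand":0},{"xyz":[-0.030,-0.022,0],"rotation":[0,0,0],"hand":0}]'
python3 -m inch '[{"xyz":[0,0,0],"rotation":[0,0,-5.3],"hand":0},{"xyz":[0,0,0],"rotation":[0,0,-5.3],"hand":0},{"xyz":[0,0,0],"rotation":[0,0,-5.3],"hand":0},{"xyz":[0,0,0],"rotation":[0,0,-5.3],"hand":0},{"xyz":[0,0,0],"rotation":[0,0,-5.3],"hand":0},{"xyz":[0,0,0],"rotation":[0,0,-5.3],"hand":0},{"xyz":[0,0,0],"rotation":[0,0,-5.3],"hand":0},{"xyz":[0,0,0],"rotation":[0,0,0],"hand":0},{"xyz":[0,0,0],"rotation":[0,0,0],"hand":0},{"xyz":[0,0,0],"rotation":[0,0,0],"hand":0}]'
```

```text
clock: 0.93
tcp_pos: [0.4401, 0.2444, 0.2311]
tcp_rot: [[-0.912, 0.41, -0.0], [0.41, 0.912, -0.0], [0.0, -0.0, -1.0]]
wrist_force: [-0.0, 0.2, -0.4]
opening: -0.0
gripper_force: 0.0
clock: 1.77
tcp_pos: [0.6235, -0.0789, 0.2308]
tcp_rot: [[-0.912, 0.41, -0.001], [0.41, 0.912, 0.0], [0.001, -0.0, -1.0]]
wrist_force: [1.3, -0.1, 0.8]
opening: 0.0001
gripper_force: 0.0
clock: 2.6
tcp_pos: [0.6229, -0.0775, 0.231]
tcp_rot: [[-0.976, -0.22, -0.001], [-0.22, 0.976, -0.0], [0.001, 0.0, -1.0]]
wrist_force: [-0.1, -0.1, -0.0]
opening: 0.0005
gripper_force: 0.0
```

```bash
python3 -m inch '[{"xyz":[-0.002,-0.009,0],"rotation":[0,0,0],"hand":0},{"xyz":[-0.002,-0.009,0],"rotation":[0,0,0],"hand":0},{"xyz":[-0.002,-0.009,0],"rotation":[0,0,0],"hand":0},{"xyz":[-0.002,-0.009,0],"rotation":[0,0,0],"hand":0},{"xyz":[-0.002,-0.009,0],"rotation":[0,0,0],"hand":0},{"xyz":[-0.002,-0.009,0],"rotation":[0,0,0],"hand":0},{"xyz":[0,0,0.016],"rotation":[0,0,0],"hand":0},{"xyz":[0,0,0.016],"rotation":[0,0,0],"hand":0},{"xyz":[0,0,0.016],"rotation":[0,0,0],"hand":0},{"xyz":[0,0,0],"rotation":[0,0,0],"hand":0}]'
python3 - <<'E'
from bench import viewer
from h import *
out=[]
for n,(x0,y0,x1,y1) in (("side",(270,120,450,320)),("top",(320,110,460,280))):
    f=viewer.read_camera(n)["frame"][y0:y1,x0:x1,::-1]; out.append(cv2.resize(f,(int((x1-x0)*600/(y1-y0)*.65),390),interpolation=cv2.INTER_CUBIC))
cv2.imwrite("pics/a.png",np.hstack(out))
E
```

```text
clock: 3.43
tcp_pos: [0.6453, -0.1277, 0.1794]
tcp_rot: [[-0.975, -0.222, -0.006], [-0.222, 0.975, 0.001], [0.005, 0.002, -1.0]]
wrist_force: [-0.6, 0.7, -0.2]
opening: 0.0004
gripper_force: 0.0
```

View pics/a.png

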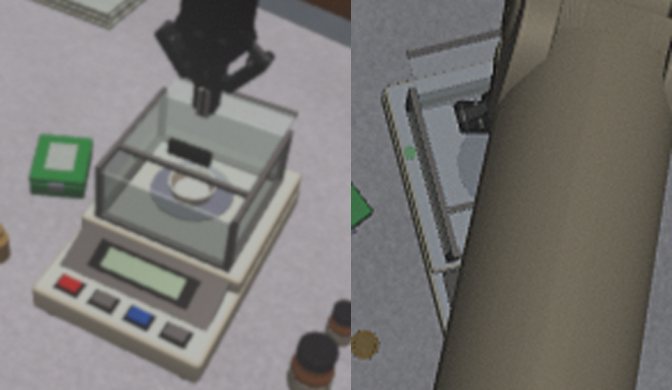

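The side view shows the fingertips (205,100 in the crop) behind and above the bar (190,150), centred on it well enough. I'll go down behind it and push.

```bash
python3 -m inch '[{"xyz":[0,0,0.010],"rotation":[0,0,0],"hand":0},{"xyz":[0,0,0.010],"rotation":[0,0,0],"hand":0},{"xyz":[0,0,0.007],"rotation":[0,0,0],"hand":0},{"xyz":[0,0,0],"rotation":[0,0,0],"hand":0},{"xyz":[0.003,0,0],"rotation":[0,0,0],"hand":0},{"xyz":[0.003,0,0],"rotation":[0,0,0],"hand":0},{"xyz":[0.003,0,0],"rotation":[0,0,0],"hand":0},{"xyz":[0.003,0,0],"rotation":[0,0,0],"hand":0},{"xyz":[0.003,0,0],"rotation":[0,0,0],"hand":0},{"xyz":[0.003,0,0],"rotation":[0,0,0],"hand":0}]'
python3 -m inch '[{"xyz":[0.003,0,0],"rotation":[0,0,0],"hand":0},{"xyz":[0.003,0,0],"rotation":[0,0,0],"hand":0},{"xyz":[0.003,0,0],"rotation":[0,0,0],"hand":0},{"xyz":[0.003,0,0],"rotation":[0,0,0],"hand":0},{"xyz":[0.003,0,0],"rotation":[0,0,0],"hand":0},{"xyz":[0.003,0,0],"rotation":[0,0,0],"hand":0},{"xyz":[0.003,0,0],"rotation":[0,0,0],"hand":0},{"xyz":[0.003,0,0],"rotation":[0,0,0],"hand":0},{"xyz":[0.003,0,0],"rotation":[0,0,0],"hand":0},{"xyz":[0.003,0,0],"rotation":[0,0,0],"hand":0}]'
python3 - <<'E'
from bench import viewer
from h import *
d=viewer.read_camera("side")
cv2.imwrite("pics/b.png",cv2.resize(d["frame"][140:300,280:440,::-1],None,fx=3.4,fy=3.4,interpolation=cv2.INTER_CUBIC))
E
```

```text
clock: 4.37
tcp_pos: [0.629, -0.1316, 0.1566]
tcp_rot: [[-0.975, -0.223, 0.0], [-0.223, 0.975, -0.0], [-0.0, -0.0, -1.0]]
wrist_force: [0.9, -0.9, 0.2]
opening: -0.0001
gripper_force: 0.0
clock: 5.2
tcp_pos: [0.5998, -0.1382, 0.1563]
tcp_rot: [[-0.975, -0.223, 0.0], [-0.223, 0.975, -0.0], [-0.0, -0.0, -1.0]]
wrist_force: [1.0, 0.8, 0.3]
opening: -0.0002
gripper_force: 0.9
```

View pics/b.png

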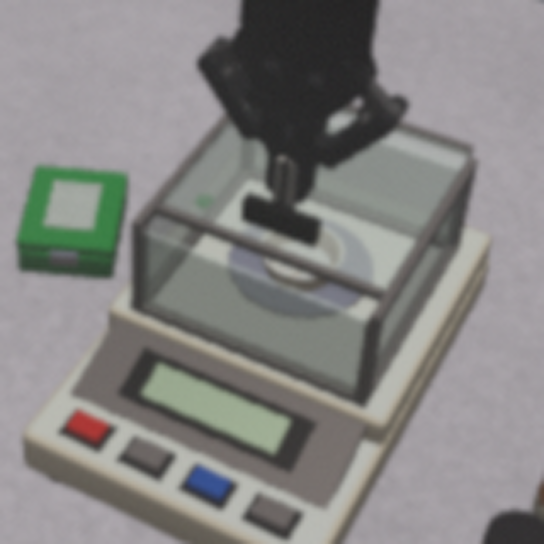

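```bash
python3 -m inch '[{"xyz":[0.001,0,0.001],"rotation":[0,0,0],"hand":0},{"xyz":[0.001,0,0.001],"rotation":[0,0,0],"hand":0},{"xyz":[0.001,0,0.001],"rotation":[0,0,0],"hand":0},{"xyz":[0.001,0,0],"rotation":[0,0,0],"hand":0},{"xyz":[0.001,0,0],"rotation":[0,0,0],"hand":0},{"xyz":[0.001,0,0],"rotation":[0,0,0],"hand":0},{"xyz":[0.001,0,0],"rotation":[0,0,0],"hand":0},{"xyz":[0.001,0,0],"rotation":[0,0,0],"hand":0},{"xyz":[0.001,0,0],"rotation":[0,0,0],"hand":0},{"xyz":[0.001,0,0],"rotation":[0,0,0],"hand":0}]'
```

```text
clock: 6.08
tcp_pos: [0.5901, -0.1403, 0.1531]
tcp_rot: [[-0.975, -0.223, -0.0], [-0.223, 0.975, 0.0], [0.0, 0.0, -1.0]]
wrist_force: [1.4, -0.0, -0.5]
opening: -0.0001
gripper_force: 0.8
```

```bash
python3 -m inch '[{"xyz":[0.001,0,0],"rotation":[0,0,0],"hand":0},{"xyz":[0.001,0,0],"rotation":[0,0,0],"hand":0},{"xyz":[0.001,0,0],"rotation":[0,0,0],"hand":0},{"xyz":[0.001,0,0],"rotation":[0,0,0],"hand":0},{"xyz":[0.001,0,0],"rotation":[0,0,0],"hand":0},{"xyz":[0,0,0],"rotation":[0,0,0],"hand":0},{"xyz":[0,0,0],"rotation":[0,0,0],"hand":0},{"xyz":[0,0,0],"rotation":[0,0,0],"hand":0},{"xyz":[0,0,0],"rotation":[0,0,0],"hand":0},{"xyz":[0,0,0],"rotation":[0,0,0],"hand":0}]'
```

```text
clock: 6.92
tcp_pos: [0.5856, -0.1413, 0.1534]
tcp_rot: [[-0.975, -0.223, 0.0], [-0.223, 0.975, 0.0], [-0.0, -0.0, -1.0]]
wrist_force: [4.6, 2.5, -1.5]
opening: -0.0002
gripper_force: 2.2
```

```bash
python3 -m inch '[{"xyz":[0.0005,0,0],"rotation":[0,0,0],"hand":0},{"xyz":[0.0005,0,0],"rotation":[0,0,0],"hand":0},{"xyz":[0,0,0],"rotation":[0,0,0],"hand":0},{"xyz":[0,0,0],"rotation":[0,0,0],"hand":0},{"xyz":[0,0,0],"rotation":[0,0,0],"hand":0},{"xyz":[0,0,0],"rotation":[0,0,0],"hand":0},{"xyz":[0,0,0],"rotation":[0,0,0],"hand":0},{"xyz":[0,0,0],"rotation":[0,0,0],"hand":0},{"xyz":[0,0,0],"rotation":[0,0,0],"hand":0},{"xyz":[0,0,0],"rotation":[0,0,0],"hand":0}]'
python3 - <<'E'
from bench import viewer
from h import *
d=viewer.read_camera("side")
cv2.imwrite("pics/c.png",cv2.resize(d["frame"][140:300,280:440,::-1],None,fx=3.4,fy=3.4,interpolation=cv2.INTER_CUBIC))
E
```

```text
clock: 7.75
tcp_pos: [0.5856, -0.1413, 0.1534]
tcp_rot: [[-0.975, -0.224, 0.002], [-0.224, 0.975, -0.0], [-0.002, -0.001, -1.0]]
wrist_force: [8.0, 0.7, -4.6]
opening: 0.0001
gripper_force: 4.2
```

View pics/c.png

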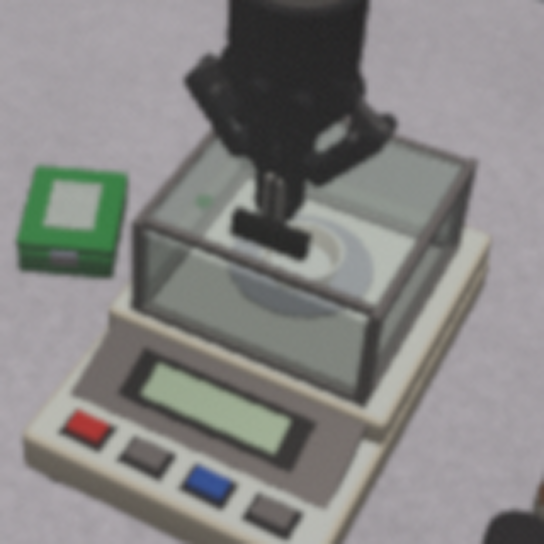

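The lid is at its hard stop: the TCP didn't move while the force rose to 8 N, and the front edges meet. I'll back off, lift and go above the tare key.

```bash
python3 -m inch '[{"xyz":[-0.002,0,0],"rotation":[0,0,0],"hand":0},{"xyz":[-0.004,0,0],"rotation":[0,0,0],"hand":0},{"xyz":[-0.005,0,0],"rotation":[0,0,0],"hand":0},{"xyz":[0,0,0],"rotation":[0,0,0],"hand":0},{"xyz":[0,0,-0.010],"rotation":[0,0,0],"hand":0},{"xyz":[0,0,-0.015],"rotation":[0,0,0],"hand":0},{"xyz":[0,0,-0.015],"rotation":[0,0,0],"hand":0},{"xyz":[0,0,-0.015],"rotation":[0,0,0],"hand":0},{"xyz":[0,0,0],"rotation":[0,0,0],"hand":0},{"xyz":[0,0,0],"rotation":[0,0,0],"hand":0}]'
python3 -m inch '[{"xyz":[0.017,-0.003,0],"rotation":[0,0,0],"hand":0},{"xyz":[0.017,-0.003,0],"rotation":[0,0,0],"hand":0},{"xyz":[0.017,-0.003,0],"rotation":[0,0,0],"hand":0},{"xyz":[0.017,-0.003,0],"rotation":[0,0,0],"hand":0},{"xyz":[0.017,-0.003,0],"rotation":[0,0,0],"hand":0},{"xyz":[0.017,-0.003,0],"rotation":[0,0,0],"hand":0},{"xyz":[0.017,-0.003,0],"rotation":[0,0,0],"hand":0},{"xyz":[0.017,-0.003,0],"rotation":[0,0,0],"hand":0},{"xyz":[0,0,0],"rotation":[0,0,0],"hand":0},{"xyz":[0,0,0],"rotation":[0,0,0],"hand":0}]'
python3 -m inch '[{"xyz":[0,0,0.020],"rotation":[0,0,0],"hand":0},{"xyz":[0,0,0.020],"rotation":[0,0,0],"hand":0},{"xyz":[0,0,0.020],"rotation":[0,0,0],"hand":0},{"xyz":[0,0,0.020],"rotation":[0,0,0],"hand":0},{"xyz":[0,0,0.020],"rotation":[0,0,0],"hand":0},{"xyz":[0,0,0.020],"rotation":[0,0,0],"hand":0},{"xyz":[0,0,0.010],"rotation":[0,0,0],"hand":0},{"xyz":[0,0,0],"rotation":[0,0,0],"hand":0},{"xyz":[0,0,0],"rotation":[0,0,0],"hand":0},{"xyz":[0,0,0],"rotation":[0,0,0],"hand":0}]'
python3 - <<'E'
from bench import viewer
from h import *
d=viewer.read_camera("side")
cv2.imwrite("pics/d.png",cv2.resize(d["frame"][160:310,280:430,::-1],None,fx=3.6,fy=3.6,interpolation=cv2.INTER_CUBIC))
E
```

```text
clock: 8.63
tcp_pos: [0.5955, -0.1397, 0.2097]
tcp_rot: [[-0.975, -0.223, 0.002], [-0.223, 0.975, -0.0], [-0.002, -0.001, -1.0]]
wrist_force: [-0.3, -0.3, -0.2]
opening: 0.0001
gripper_force: 0.0
clock: 9.47
tcp_pos: [0.467, -0.1933, 0.2079]
tcp_rot: [[-0.975, -0.221, -0.001], [-0.221, 0.975, 0.001], [0.0, 0.001, -1.0]]
wrist_force: [-0.4, 0.1, 0.5]
opening: 0.0002
gripper_force: 0.0
clock: 10.3
tcp_pos: [0.4688, -0.1931, 0.0793]
tcp_rot: [[-0.975, -0.223, 0.001], [-0.223, 0.975, -0.0], [-0.001, -0.001, -1.0]]
wrist_force: [0.0, -0.0, 0.6]
opening: 0.0
gripper_force: 0.0
```

View pics/d.png

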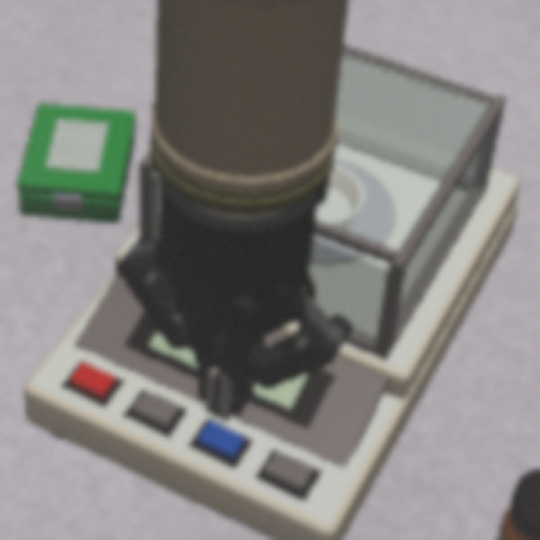

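The tip (222,405) stands right above the blue key (220,440), clear of its neighbours. I'll go down and press.

```bash
python3 -m inch '[{"xyz":[0,0,0.007],"rotation":[0,0,0],"hand":0},{"xyz":[0,0,0.007],"rotation":[0,0,0],"hand":0},{"xyz":[0,0,0.006],"rotation":[0,0,0],"hand":0},{"xyz":[0,0,0.001],"rotation":[0,0,0],"hand":0},{"xyz":[0,0,0.001],"rotation":[0,0,0],"hand":0},{"xyz":[0,0,0.001],"rotation":[0,0,0],"hand":0},{"xyz":[0,0,0.001],"rotation":[0,0,0],"hand":0},{"xyz":[0,0,0.001],"rotation":[0,0,0],"hand":0},{"xyz":[0,0,0],"rotation":[0,0,0],"hand":0},{"xyz":[0,0,0],"rotation":[0,0,0],"hand":0}]'
```

```text
clock: 11.18
tcp_pos: [0.4679, -0.193, 0.0534]
tcp_rot: [[-0.975, -0.223, 0.0], [-0.223, 0.975, -0.0], [-0.0, -0.0, -1.0]]
wrist_force: [-0.0, 0.3, 0.1]
opening: 0.0001
gripper_force: 0.0
```

```bash
python3 -m inch '[{"xyz":[0,0,0.001],"rotation":[0,0,0],"hand":0},{"xyz":[0,0,0.001],"rotation":[0,0,0],"hand":0},{"xyz":[0,0,0.001],"rotation":[0,0,0],"hand":0},{"xyz":[0,0,0.0005],"rotation":[0,0,0],"hand":0},{"xyz":[0,0,0],"rotation":[0,0,0],"hand":0},{"xyz":[0,0,0],"rotation":[0,0,0],"hand":0},{"xyz":[0,0,0],"rotation":[0,0,0],"hand":0},{"xyz":[0,0,0],"rotation":[0,0,0],"hand":0},{"xyz":[0,0,0],"rotation":[0,0,0],"hand":0},{"xyz":[0,0,0],"rotation":[0,0,0],"hand":0}]'
```

```text
clock: 12.02
tcp_pos: [0.468, -0.193, 0.0499]
tcp_rot: [[-0.975, -0.223, 0.0], [-0.223, 0.975, -0.0], [-0.0, -0.0, -1.0]]
wrist_force: [0.8, 0.1, 1.8]
opening: 0.0004
gripper_force: 1.2
```

```bash
python3 -m inch '[{"xyz":[0,0,0.0005],"rotation":[0,0,0],"hand":0},{"xyz":[0,0,0.0005],"rotation":[0,0,0],"hand":0},{"xyz":[0,0,0.0005],"rotation":[0,0,0],"hand":0},{"xyz":[0,0,0],"rotation":[0,0,0],"hand":0},{"xyz":[0,0,0],"rotation":[0,0,0],"hand":0},{"xyz":[0,0,0],"rotation":[0,0,0],"hand":0},{"xyz":[0,0,0],"rotation":[0,0,0],"hand":0},{"xyz":[0,0,0],"rotation":[0,0,0],"hand":0},{"xyz":[0,0,0],"rotation":[0,0,0],"hand":0},{"xyz":[0,0,0],"rotation":[0,0,0],"hand":0}]'
```

```text
clock: 12.85
tcp_pos: [0.4681, -0.193, 0.049]
tcp_rot: [[-0.975, -0.223, 0.0], [-0.223, 0.975, 0.0], [-0.001, 0.0, -1.0]]
wrist_force: [-3.6, 1.5, 10.9]
opening: 0.0002
gripper_force: 5.3
```

The key is fully down: z stopped at 49 mm and the force rose well past 3 N. I'll release it and retreat.

```bash
python3 -m inch '[{"xyz":[0,0,-0.001],"rotation":[0,0,0],"hand":0},{"xyz":[0,0,-0.002],"rotation":[0,0,0],"hand":0},{"xyz":[0,0,-0.003],"rotation":[0,0,0],"hand":0},{"xyz":[0,0,-0.010],"rotation":[0,0,0],"hand":0},{"xyz":[0,0,-0.020],"rotation":[0,0,0],"hand":0},{"xyz":[0,0,-0.030],"rotation":[0,0,0],"hand":0},{"xyz":[0,0,-0.030],"rotation":[0,0,0],"hand":0},{"xyz":[0,0,-0.030],"rotation":[0,0,0],"hand":0},{"xyz":[0,0,-0.030],"rotation":[0,0,0],"hand":0},{"xyz":[0,0,-0.020],"rotation":[0,0,0],"hand":0}]'
python3 -m inch '[{"xyz":[0,0.025,0],"rotation":[0,0,0],"hand":0},{"xyz":[0,0.025,0],"rotation":[0,0,0],"hand":0},{"xyz":[0,0.025,0],"rotation":[0,0,0],"hand":0},{"xyz":[0,0.025,0],"rotation":[0,0,0],"hand":0},{"xyz":[0,0.025,0],"rotation":[0,0,0],"hand":0},{"xyz":[0,0.025,0],"rotation":[0,0,0],"hand":0},{"xyz":[0,0.025,0],"rotation":[0,0,0],"hand":0},{"xyz":[0,0.025,0],"rotation":[0,0,0],"hand":0},{"xyz":[0,0,0],"rotation":[0,0,0],"hand":0},{"xyz":[0,0,0],"rotation":[0,0,0],"hand":0}]'
python3 - <<'E'
from bench import viewer
from h import *
d=viewer.read_camera("top")
cv2.imwrite("pics/e.png",cv2.resize(d["frame"][110:280,270:500,::-1],None,fx=3.4,fy=3.4,interpolation=cv2.INTER_CUBIC))
E
```

```text
clock: 13.68
tcp_pos: [0.468, -0.1933, 0.2278]
tcp_rot: [[-0.975, -0.222, 0.002], [-0.222, 0.975, -0.001], [-0.002, -0.001, -1.0]]
wrist_force: [1.1, -0.6, 0.1]
opening: -0.0001
gripper_force: 0.0
clock: 14.52
tcp_pos: [0.4228, 0.003, 0.2246]
tcp_rot: [[-0.974, -0.226, -0.0], [-0.226, 0.974, -0.0], [0.0, -0.0, -1.0]]
wrist_force: [0.8, -0.5, 0.1]
opening: -0.0001
gripper_force: 0.0
```

View pics/e.png

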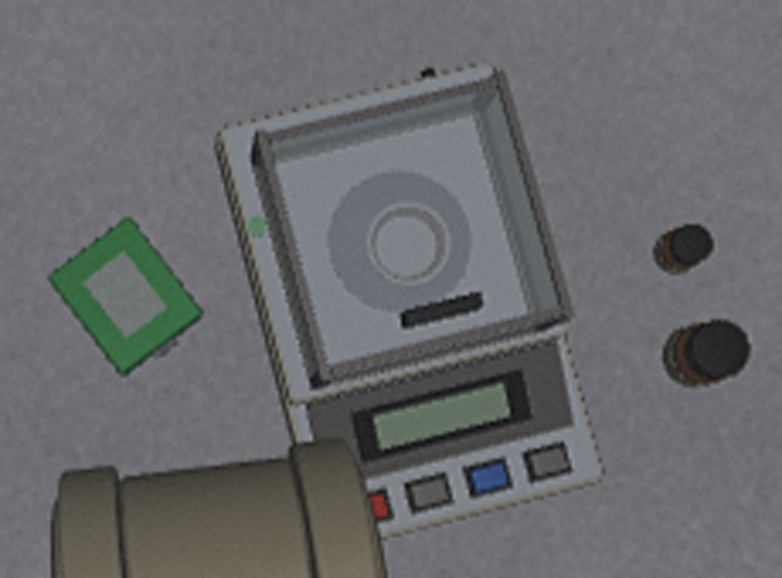

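The lid is shut: its rear edge no longer overhangs and the bar is at (440,310). The blue key is back up, and the dish, box and jars have not moved. I'm handing in.

```bash
python3 -c "from bench import r; print(r.hand_in())"
```

```text
the job is handed in; nothing more can be done
None
```

The lid is pushed fully shut and the tare key was then pressed fully down (about 11 N at its stop, above the 3 N it needs) and came back up; the dish, jar and slide box look unmoved, the arm hid the weight in the last picture, and I handed in at about 15 s.

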